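Fit the matching well comb into a gel cassette and hold it at its depth line

TASK

Take the 4 mm well comb, the one with the blue back, out of the comb rack and leave the white (2 mm) and orange (6 mm) combs hanging there. Slide its teeth straight down between the two glass plates of the gel cassette, where it should drag snugly against both plates, until the black line across the teeth is level with the top edge of the lower front plate; do not lever the plates apart or disturb the other things on the bench. Finish still gripping the comb, holding it steady at that depth so that I can close the cams of the casting stand.

Things in the scene. Friction and masses are not known exactly. Their poses are not given: they have to be found in the camera images.
- comb_blue: the comb to use: flat white blade 4 mm thick (x), 66 mm wide (y), 60 mm tall (z), the lower 30 mm cut into five round-tipped teeth, under a blue back bar 12 (x) x 112 (y) x 24 mm tall; about 60 g, same from both sides. Origin at the centre of the tooth tips, z up: the back bar spans 60 to 84 mm above the origin. It hangs upright in the rack
- comb_blue_line (a point): centre of the black line across the teeth of the blue comb, 25 mm above the tooth tips, in the middle of the blade's thickness; axes as the comb's
- comb_white: look-alike comb with white back, blade 2 mm thick (too thin for this cassette), other sizes and origin as the blue one; stays in the rack
- comb_orange: look-alike comb with orange back, blade 6 mm thick (too thick for this cassette), other sizes and origin as the blue one; stays in the rack
- comb_rack: fixed rack, 180 (x) x 118 (y) x 84 mm: grey base, two white notched cheeks 86 mm apart, open between. Origin at the centre of its underside. Three combs hang at x = -60, 0, +60 mm of the rack in any order, blades along its y; the ends of their back bars rest in notches 14 mm wide and 12 mm deep, undersides at 72 mm height
- casting_stand: fixed grey casting stand with two open cam levers, 124 (x) x 168 (y) x 60 mm, that carries the cassette; origin at the centre of its underside, its front looks to its -x
- cassette: white frame with two upright glass plates, in the casting stand; until the cams are closed it slides freely (0.5 N) up to 5 mm either way along its x, so it centres itself on a blade. Origin under the frame, 14 mm above the bench, mid-gap at rest; x points across the gap from front plate to back plate, y along the plates, z up. Two spring knobs stand out to 49 mm in front at 52 mm height
- mouth (a point): point of the cassette in the middle of the gap at rest (x, y) at the height of the front plate's top edge, 104 mm above the cassette's origin and 118 mm above the bench; axes as the cassette's. The blue comb is at its depth when its line is level with this point
- front_plate: front glass plate, 100 mm wide, 5 mm thick, 3 mm from the back plate at rest. Springs press it to the back plate (2 N at rest, 0.9 N more per mm); it gives way forward, at most 5 mm. The blue comb pushes it 1 mm forward and drags with a few newtons, up to 10. Origin at the cassette's at rest, moving with the plate along the cassette's -x. Inner top edge bevelled 3.5 mm wide, 7 mm deep
- back_plate: back glass plate, 100 mm wide, 5 mm thick, backed by a hard rubber pad in the cassette (gives less than 1 mm, only above 5 N), its top edge 8 mm above the front plate's, with the same bevel on its inner edge; origin as the cassette's. Grey spacers at both ends of the gap leave 84 mm free for the blade
- flask: bystander: round glass volumetric flask with a long neck, 62 x 62 x 155 mm, origin at its foot
- pipette: bystander: white micropipette lying, 46 x 262 x 30 mm
- tube_rack: bystander: rack with test tubes, 75 x 250 x 100 mm, origin at the centre of its underside
- wash_bottle: bystander: white plastic bottle with blue cap, 66 x 66 x 141 mm, origin at its foot
- tip_box: bystander: blue pipette tip box with clear lid, 91 x 124 x 84 mm, origin at the centre of its underside
- marker: bystander: red and white marker pen lying, 17 x 135 x 16 mm
Things that resemble listed ones, but are neither listed nor needed, are in the scene too. Leave any pink look-alike of the comb_blue alone.

How it is judged:
By the outcome, as a careful person would: the job done as asked, in the order asked, and still so for the second after the job is handed in, while the arm keeps its last pose, push and grip.
It also fails if it takes over 35 s, if anything falls off the work surface, if the arm or the gripper's body presses on something with over 40 N, if the wrist force passes 120 N, or if a joint passes its speed limit or range.

ROBOT

A 6-joint arm with a two-finger parallel gripper is mounted at the origin on a cart in front of the work surface, level with it; the furniture and walls round the work are solid. World frame = base frame: x ahead of the robot, y to its left, z up, the work surface at z = 0. Lengths are in mm, angles in rad, forces in N, time in s.
With the tool pointing down it reaches from about 400 to 925 mm from the base axis. Payload 12.5 kg.
Tool frame: the origin (TCP) lies at the very end of the fingers, on their centre line; the grasp point (between the pads) lies 19 mm behind it; z points along the fingers, x is the direction in which the jaws open and shut, and the axes are right-handed (so a half turn about z gives the same grasp; the last joint's range is limited). The gripper opens to 95 mm and grips with 3 to 60 N. Pads are 20 mm wide; open, the fingers measure 119 mm over their backs; the gripper's body (75 mm by 180 mm) begins 59 mm behind the grasp point.
Start: joints at [-1.224, 0.491, 1.559, -0, 1.092, -0.106], TCP at [273.453, -562.024, 214.661] pointing down, gripper open.
Joint ranges: [-3.1, 3.1], [-0.84, 2.19], [0.05, 2.79], [-1.13, 4.28], [0.06, 2.93], [-2.69, 2.69]. Speed limits (rad/s): [2.22, 2.22, 2.79, 3.14, 3.14, 3.14].

INTERFACE

Orientations are given as [roll, pitch, yaw] about the fixed x, y, z axes, in that order (R = Rz(yaw) Ry(pitch) Rx(roll)).
In Python, from cell import env gives the robot as it stands.
- The arm moves only by the tool arm_command, never from a script. Its argument "motion" is one flat list of numbers, 7 for each row, row after row: the opening, from -1 (shut) to 1 (fully open), then the shift along the tool's x, y, z in mm, then the turn, a rotation vector about the tool's x, y, z in degrees. In form: [fingers, dx, dy, dz, rx, ry, rz, fingers, dx, dy, dz, rx, ry, rz, ...]. A call has 1 to 20 rows; each row is the pose to reach, as a shift and turn from the pose commanded when the call began, along the tool's axes at that moment; what a row does not reach only later rows make up. A row lasts 1/10 s, in which the tool goes at most 50 mm and 8.59 degrees, less where a joint would pass 70% of its speed; a pose out of reach is approached as far as the arm can. A call with a gripper value outside its range is refused whole. The fingers move at their own pace and stop on an object; the grip force is fixed at half the most. Time passes only in rows, so rows that repeat a pose let the fingers close. It gives the time, the measured TCP pose, the force and the opening at its end, in the units of the state.
- env.state(): the state, without advancing time (a new reading comes with each control period).
- env.read_camera(name): name is "side" or "top" or "wrist"; returns (picture, depth): 420x560x3 uint8, red, green, blue; 420x560 float32, mm along the optical axis (not along the pixel's ray), 0 where there is no reading.
- env.calibration(name): a dict with "fx", "fy", "cx", "cy" (pixels), "cam_to_world" (4x4, takes a point from camera to world coordinates). Camera axes: x right, y down, z forward; pixel columns grow to the right and rows downward; lengths in mm; the calibration is good to about 2 mm. A picture is of the moment at which its call begins: read the wrist's pose just before it. calibration takes no time and is no camera call; for the wrist camera it gives the pose at the moment of the call.
- env.job_done(): hands the job in, once; it reports no verdict.
Trained networks look in the newest picture that a camera, given by its name, has taken for a name from the list of things; names that differ only in an ending like _2 or _b are one class to them, and where a whole thing is asked for, a point or a joint stands for the part that bears it (a point fixed in the world has none). Each returns a list of dicts, best first, with "confidence" (0 to 1); they miss things now and then, are a little off and sometimes report something else, mostly with a low value. They report only what shows in the picture. A call takes as long as a camera call. They do not tell look-alikes from the thing itself.
- env.recognise(camera, label): "location" ([column, row] in pixels, amid what is visible of it).
- env.silhouettes(camera, label): "region" (420x560 bool, what is visible of it) and "location" ([column, row] in pixels, amid what is visible of it).
- env.spot_point(camera, label): "location" ([column, row] in pixels: a listed point, or the origin of a listed thing).
The state is a dict: "t": time; "joints": joint angles; "qvel": joint speeds; "tau": joint torques, N m; "eef_pos": TCP position; "tcp_rot": TCP orientation; "ft_force": force on the tool from outside, world axes, zero at the start; "moment": the same for the moment, N m; "opening": opening from 0.0 (shut) to 1.0 (fully open).
Only numpy, scipy, OpenCV 4.12 (cv2) and the standard library are available. Lean on these libraries where they do the work, as an engineer would, in place of code of your own. Each camera call takes 0.05 s, during which the arm holds its last target.

## Working session

There is one attempt and no reset: what is moved stays moved. The work goes in short steps, Python scripts to look and compute and a tool call to move; the robot and the scene stay as the last step left them, time stands still between calls to the robot, and variables do not carry over. Pictures are saved under pics/ and viewed, and the job is handed in when it is done.

Besides the shell and the picture viewer there is one more tool, called as name(argument=value, ...) on one line, values as JSON. arm_command: Moves the arm, as the interface text tells. Its arguments: {"type":"object","properties":{"motion":{"type":"array","items":{"type":"number"}}},"required":["motion"]}

```bash
ls; mkdir -p pics
cat > h.py <<'E'
import numpy as np, cv2
from cell import env
def save(n,p): cv2.imwrite('pics/'+n,cv2.cvtColor(p,cv2.COLOR_RGB2BGR))
def world(cal,u,v,d):
    p=np.array([(u-cal['cx'])/cal['fx']*d,(v-cal['cy'])/cal['fy']*d,d,1]); return (cal['cam_to_world']@p)[:3]
def cloud(cal,dep):
    v,u=np.mgrid[0:dep.shape[0],0:dep.shape[1]]
    P=np.stack([(u-cal['cx'])/cal['fx']*dep,(v-cal['cy'])/cal['fy']*dep,dep,np.ones_like(dep)],-1)
    return (P@cal['cam_to_world'].T)[...,:3]
def proj(cal,p):
    q=np.linalg.inv(cal['cam_to_world'])@np.append(p,1); return q[0]/q[2]*cal['fx']+cal['cx'],q[1]/q[2]*cal['fy']+cal['cy'],q[2]
E
python3 - <<'E'
from h import *
print(env.state())
for c in ['side','top','wrist']:
    p,d=env.read_camera(c); save(c+'0.png',p); np.savez('/tmp/'+c,p=p,d=d)
    cal=env.calibration(c); print(c,cal['fx'],cal['cx'],cal['cy'],np.round(cal['cam_to_world'],3).tolist())
E
```

```text
pics
{'t': 0.0, 'joints': array([-1.22361841e+00,  4.91539324e-01,  1.55947915e+00, -3.01093596e-05,
        1.09168690e+00, -1.05628649e-01]), 'qvel': array([-1.36166924e-03,  7.89662906e-05,  1.14768732e-03,  1.28062861e-03,
       -3.34260919e-04, -3.20166836e-04]), 'tau': array([-1.54287689e-03, -6.12641788e+01, -2.58177209e+01,  6.92458358e-02,
        4.81091451e-02, -1.03740260e-04]), 'eef_pos': array([ 273.34190481, -561.77289611,  214.06409005]), 'tcp_rot': array([-3.14150189e+00,  1.10933777e-03, -1.11797581e+00]), 'ft_force': array([-0.26561199,  0.67450918, -0.30437675]), 'moment': array([-0.02227846, -0.00309109,  0.06658351]), 'opening': 0.9987360627057414}
side 487.92398747025214 283.48353029723876 218.14326926228597 [[-0.909, -0.302, 0.286, 148.681], [-0.416, 0.667, -0.618, 964.788], [-0.004, -0.681, -0.732, 1109.922], [0.0, 0.0, 0.0, 1.0]]
top 420.06904174281374 273.4860915827647 220.24073768316984 [[0.013, -0.986, 0.168, 356.106], [-1.0, -0.015, -0.014, 101.478], [0.016, -0.168, -0.986, 1225.461], [0.0, 0.0, 0.0, 1.0]]
wrist 354.63317616370136 276.3996122583186 202.56008480818906 [[0.438, -0.873, -0.214, 333.163], [-0.899, -0.426, -0.103, -532.266], [-0.001, 0.237, -0.971, 384.384], [0.0, 0.0, 0.0, 1.0]]
```

View pics/side0.png

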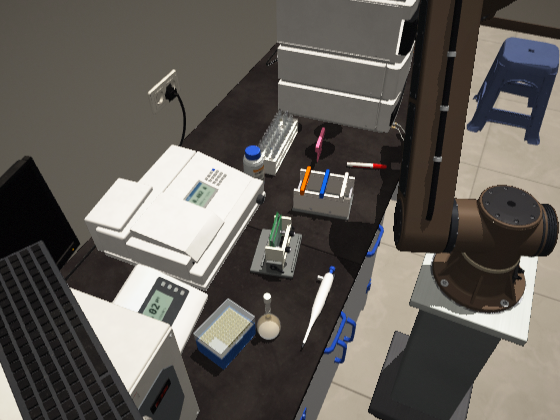

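View pics/top0.png

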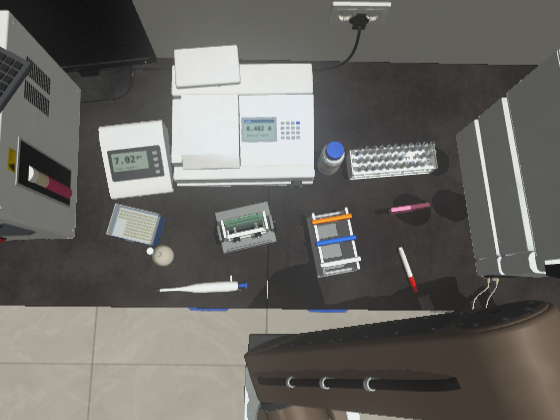

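View pics/wrist0.png

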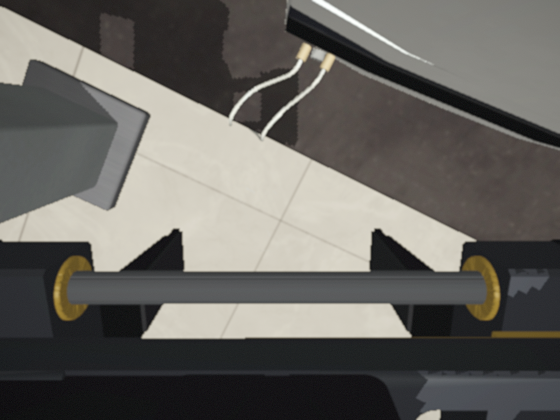

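Both views show the rack with three combs in it. Things that could be taken for the wanted comb, in top-view pixels:
- **Blue:** (336,241) in the rack.
- **Orange:** (332,217) in the rack.
- **White:** (340,262) in the rack.
- **Pink look-alike:** (410,209) lying on the bench.
- **Blue cap of the wash bottle:** (335,150).

I choose the blue bar at (336,241), which is side-view (324,183). Next I check it in a crop and measure.

Run:
```python
from h import *
for c,(x0,y0,w,h) in {'top':(200,180,180,120),'side':(230,150,140,135)}.items():
    z=np.load(f'/tmp/{c}.npz'); cr=cv2.resize(z['p'][y0:y0+h,x0:x0+w],None,fx=4.4,fy=4.4,interpolation=cv2.INTER_CUBIC); save(c+'_crop.png',cr)
for c in ['top','side']:
    z=np.load(f'/tmp/{c}.npz'); cal=env.calibration(c); P=cloud(cal,z['d']); hsv=cv2.cvtColor(z['p'],cv2.COLOR_RGB2HSV)
    H,S,V=cv2.split(hsv)
    for n,lo,hi in [('blue',100,125),('orange',8,22)]:
        m=(H>lo)&(H<hi)&(S>130)&(V>70)&(P[...,2]>60)&(P[...,2]<100)
        m&=(np.abs(P[...,0]-450)<200)&(np.abs(P[...,1]+50)<150)
        nn,l,st,ce=cv2.connectedComponentsWithStats(m.astype(np.uint8))
        for i in range(1,nn):
            if st[i,4]<20: continue
            q=P[l==i]; r=cv2.minAreaRect(q[:,:2].astype(np.float32)); print(c,n,st[i].tolist(),np.median(q,0).round(1),r,np.percentile(q[:,2],[5,50,95]).round(1))
    for lab in ['comb_blue','comb_white','comb_orange','comb_rack','casting_stand','cassette','mouth','front_plate','back_plate','comb_blue_line']:
        for f in env.spot_point(c,lab)[:2]:
            u,v=f['location']; print(c,lab,round(f['confidence'],2),np.round([u,v]),P[int(v),int(u)].round(1))
```

```text
top blue [316, 235, 40, 11, 168] [496.7 -84.4  95.8] ((496.4562072753906, -83.326171875), (12.016400337219238, 108.70427703857422), 10.630334854125977) [91.9 95.8 98.7]
top orange [312, 214, 40, 11, 174] [554.2 -72.8  95.7] ((556.462158203125, -72.43035888671875), (15.00262451171875, 109.89509582519531), 10.849387168884277) [90.6 95.7 99.4]
top comb_blue 0.67 [401. 214.] [ 592.3 -295.2    0.8]
top comb_blue 0.64 [245. 226.] [537.2 167.2  75.4]
top comb_white 0.69 [336. 263.] [434.2 -80.5  98. ]
top comb_white 0.48 [387. 166.] [ 713.5 -233.2   85.7]
top comb_orange 0.57 [326. 221.] [548.4 -54.8  96.1]
top comb_rack 0.78 [331. 242.] [490.6 -67.6  98.3]
top casting_stand 0.89 [244. 230.] [532.7 172.4  30. ]
top cassette 0.59 [244. 224.] [537.6 166.4  90.8]
top mouth 0.96 [245. 222.] [542.5 162.7 111.5]
top front_plate 0.66 [407. 267.] [ 431.3 -301.5   15.9]
top front_plate 0.61 [244. 228.] [536.6 168.9  42.9]
top back_plate 0.66 [243. 228.] [535.8 174.3  47.5]
top back_plate 0.51 [243. 223.] [536.5 170.5 114. ]
top comb_blue_line 0.59 [407. 212.] [ 594.8 -311.8    5.1]
top comb_blue_lin
[... 387 characters left out ...]
5]
side comb_blue 0.57 [316. 305.] [369.9 294.8  27.5]
side comb_blue 0.53 [324. 200.] [475.8 -33.7  71.6]
side comb_white 0.42 [341. 202.] [429.3 -48.1  64.9]
side comb_orange 0.45 [303. 197.] [542.2 -20.6  69.1]
side comb_rack 0.82 [322. 203.] [481.2 -33.8  52.1]
side casting_stand 0.78 [278. 252.] [509.2 222.2  89.3]
side casting_stand 0.36 [277. 248.] [513.6 218.7 100.1]
side cassette 0.69 [277. 252.] [512.2 221.9  91.7]
side mouth 0.75 [277. 230.] [537.  174.7 116.6]
side front_plate 0.54 [275. 251.] [517.  224.3  96.2]
side back_plate 0.54 [278. 250.] [508.6 223.1  99.1]
side comb_blue_line 0.73 [320. 153.] [ 591.3 -299.8   15.3]
side comb_blue_line 0.58 [323. 194.] [480.8 -34.8  93.8]
```

View pics/top_crop.png

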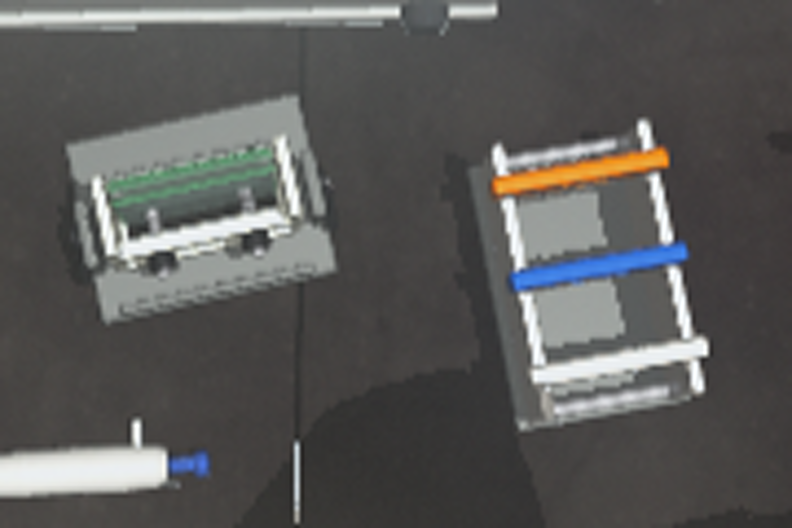

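View pics/side_crop.png

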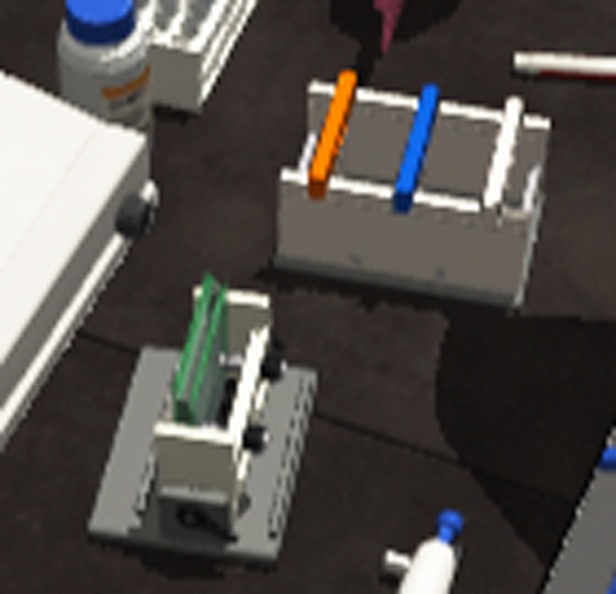

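The blue bar sits at (496,-84) with its top at z≈96, which matches the rack height of 72 + 24 mm, and its yaw is about 10.6°. The crop shows it is the middle comb, between orange and white. Next I refine the cassette pose and check the path past the drawer unit.

Run:
```python
from h import *
for c in ['top','side']:
    z=np.load(f'/tmp/{c}.npz'); cal=env.calibration(c); P=cloud(cal,z['d']); hsv=cv2.cvtColor(z['p'],cv2.COLOR_RGB2HSV)
    reg=(abs(P[...,0]-530)<80)&(abs(P[...,1]-170)<100)
    g=(hsv[...,0]>55)&(hsv[...,0]<95)&(hsv[...,1]>60)&reg
    for a,b in [(104,121.5),(121.5,135)]:
        m=g&(P[...,2]>a)&(P[...,2]<b); q=P[m]; print(c,a,m.sum(), q.mean(0).round(1) if len(q) else '', cv2.minAreaRect(q[:,:2].astype(np.float32)) if len(q)>3 else '')
    # stand base: heights 
    m=reg&(P[...,2]>5)&(P[...,2]<30); q=P[m]; print('h',np.histogram(P[reg][:,2],bins=np.arange(0,150,8)))
    if c=='top':
        b=(P[...,1]<-300)&(P[...,2]>120)&(P[...,0]>350); q=P[b]; print('box',q.min(0),q.max(0))
        yb=[(y,P[b&(abs(P[...,1]-y)<10)][:,0].min().round() if (b&(abs(P[...,1]-y)<10)).any() else None) for y in range(-700,-300,40)]; print(yb)
```

```text
top 104 70 [539.9 170.4 117.1] ((542.4031982421875, 167.48870849609375), (11.480538368225098, 96.46859741210938), 13.403764724731445)
top 121.5 58 [548.  166.8 125.4] ((543.5570678710938, 167.51934814453125), (13.787049293518066, 94.99337768554688), 13.376412391662598)
h (array([743, 780, 403, 152,  50,  36,  49, 128,  92, 229,  30,  42, 134,
        40,  94,  70,   8,   0]), array([  0,   8,  16,  24,  32,  40,  48,  56,  64,  72,  80,  88,  96,
       104, 112, 120, 128, 136, 144]))
box [ 392.76383513 -737.664183    120.01471647] [1090.35549331 -300.17648285  478.62982707]
[(-700, np.float64(1082.0)), (-660, np.float64(1081.0)), (-620, np.float64(1082.0)), (-580, np.float64(401.0)), (-540, np.float64(403.0)), (-500, np.float64(396.0)), (-460, np.float64(713.0)), (-420, np.float64(1081.0)), (-380, np.float64(1080.0)), (-340, np.float64(1081.0))]
side 104 82 [539.6 170.9 115.6] ((541.3121948242188, 169.57196044921875), (11.99599838256836, 100.30603790283203), 13.491528511047363)
side 121.5 50 [546.3 170.9 124.7] ((546.5672607421875, 169.59640502929688), (13.870645523071289, 99.598388671875), 18.745567321777344)
h (array([589, 693, 313, 109,  45,  43,  87, 103, 127, 199,  77,  83,  98,
        45,  71,  67,   1,   0]), array([  0,   8,  16,  24,  32,  40,  48,  56,  64,  72,  80,  88,  96,
       104, 112, 120, 128, 136, 144]))
```

arm_command(motion=[-0.2, -34, -29, 0, 0, 0, -3, -0.2, -69, -58, 0, 0, 0, -8, -0.2, -103, -87, 0, 0, 0, -14, -0.2, -137, -116, 0, 0, 0, -20, -0.2, -172, -146, 0, 0, 0, -26, -0.2, -206, -175, 0, 0, 0, -32, -0.2, -227, -214, 0, 0, 0, -39, -0.2, -248, -253, 0, 0, 0, -46, -0.2, -269, -292, 0, 0, 0, -53, -0.2, -290, -331, 0, 0, 0, -60, -0.2, -311, -370, 5, 0, 0, -67, -0.2, -332, -409, 10, 0, 0, -74.6, -0.2, -332, -409, 14, 0, 0, -74.6, -0.2, -332, -409, 14, 0, 0, -74.6, -0.2, -332, -409, 14, 0, 0, -74.6])

```text
t: 2.65
eef_pos: [495.5, -85.2, 200.7]
tcp_rot: [3.142, 0.0, 0.182]
ft_force: [0.5, -0.5, -0.3]
opening: 0.395
```

Run:
```python
from h import *
s=env.state(); print(s['t'],s['eef_pos'],s['tcp_rot'],s['opening'],s['ft_force'])
cal=env.calibration('wrist'); p,d=env.read_camera('wrist'); save('wrist1.png',p); np.savez('/tmp/wrist1',p=p,d=d,c=cal['cam_to_world'])
P=cloud(cal,d); hsv=cv2.cvtColor(p,cv2.COLOR_RGB2HSV); H,S,V=cv2.split(hsv)
m=(H>100)&(H<125)&(S>130)&(V>70)&(P[...,2]>88)&(P[...,2]<103)
n,l,st,ce=cv2.connectedComponentsWithStats(m.astype(np.uint8)); i=1+st[1:,4].argmax(); q=P[l==i]
print(st[i],q.mean(0),cv2.minAreaRect(q[:,:2].astype(np.float32)),np.percentile(q[:,2],[5,50,95]))
```

```text
2.65 [495.51615572 -85.18143592 200.67491318] [3.14152308e+00 3.58997909e-04 1.82322174e-01] 0.39485874773031776 [ 0.51886565 -0.50688806 -0.28258064]
[ 271  130   15  136 1887] [496.42741657 -82.25157366  95.72390334] ((496.9773254394531, -83.72409057617188), (11.766682624816895, 110.64814758300781), 10.420526504516602) [94.07330703 95.79532947 97.03669667]
```

View pics/wrist1.png

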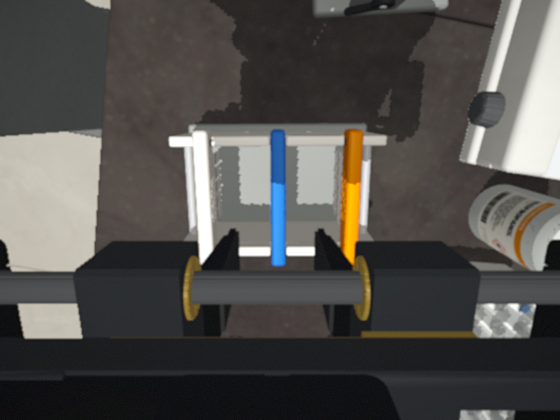

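The wrist view shows the blue bar running from (278,130) to (278,266), centred between the fingers. White is to its left and orange to its right, both clear. I descend and grip.

arm_command(motion=[-0.2, 1.5, -1, 40, 0, 0, 0, -0.2, 1.5, -1, 80, 0, 0, 0, -0.2, 1.5, -1, 110, 0, 0, 0, -0.2, 1.5, -1, 130, 0, 0, 0, -0.2, 1.5, -1, 136, 0, 0, 0, -0.2, 1.5, -1, 136, 0, 0, 0, -1, 1.5, -1, 136, 0, 0, 0, -1, 1.5, -1, 136, 0, 0, 0, -1, 1.5, -1, 136, 0, 0, 0, -1, 1.5, -1, 136, 0, 0, 0, -1, 1.5, -1, 136, 0, 0, 0])

```text
t: 3.8
eef_pos: [497.3, -83.4, 65.2]
tcp_rot: [3.141, -0.0, 0.185]
ft_force: [-2.3, -0.9, 7.3]
opening: 0.127
```

Run:
```python
from h import *
s=env.state(); print(s['t'],s['eef_pos'],s['tcp_rot'],s['opening']*95,s['ft_force'],s['qvel'])
```

```text
3.8 [497.29859421 -83.37065372  65.21788613] [ 3.14104297e+00 -3.43470908e-04  1.84604918e-01] 12.020616078161593 [-2.29514864 -0.90863564  7.28893457] [-0.00041855 -0.00244854  0.00036343 -0.00206406  0.00193548 -0.00017553]
```

arm_command(motion=[-1, 0, 0, -10, 0, 0, 0, -1, 0, 0, -25, 0, 0, 0, -1, 0, 0, -50, 0, 0, 0, -1, 0, 0, -80, 0, 0, 0, -1, 0, 0, -110, 0, 0, 0, -1, 0, 0, -140, 0, 0, 0, -1, 0, 0, -150, 0, 0, 0, -1, 0, 0, -150, 0, 0, 0, -1, 0, 0, -150, 0, 0, 0])

```text
t: 4.7
eef_pos: [496.8, -83.1, 213.7]
tcp_rot: [-3.141, 0.001, 0.184]
ft_force: [-0.2, -0.6, -1.4]
opening: 0.123
```

Run:
```python
from h import *
s=env.state(); print(s['t'],s['eef_pos'],s['tcp_rot'],s['opening']*95,s['ft_force'],s['moment'])
for c in ['wrist','side','top']:
    cal=env.calibration(c); p,d=env.read_camera(c); save(c+'2.png',p); np.savez('/tmp/%s2'%c,p=p,d=d,c=cal['cam_to_world'])
    P=cloud(cal,d); hsv=cv2.cvtColor(p,cv2.COLOR_RGB2HSV); H,S,V=cv2.split(hsv)
    m=(H>100)&(H<125)&(S>130)&(V>70)&(P[...,2]>200)&(P[...,2]<260)&(abs(P[...,0]-500)<60)
    q=P[m]; print(c,len(q),q.mean(0).round(1),cv2.minAreaRect(q[:,:2].astype(np.float32)),np.percentile(q[:,2],[5,50,95]))
    if c=='side': save('side2c.png',cv2.resize(p[100:280,230:410],None,fx=3.3,fy=3.3))
```

```text
4.7 [496.81409661 -83.12619893 213.72364963] [-3.14109573e+00  1.01552486e-03  1.83972084e-01] 11.683666417192908 [-0.17371615 -0.56425142 -1.35573899] [-0.07691248 -0.07262274  0.05239922]
wrist 4341 [493.4 -63.6 244.1] ((494.7648010253906, -70.6055679321289), (12.639122009277344, 85.40538787841797), 10.831554412841797) [242.36450786 244.27666389 245.40547517]
side 93 [492.3 -61.1 241.8] ((495.2808532714844, -75.34318542480469), (11.341791152954102, 100.2300033569336), 11.735448837280273) [231.25310568 242.91566615 246.41689726]
top 20 [488.  -34.  243.7] ((488.5606384277344, -34.06761169433594), (8.306802749633789, 12.10196304321289), 45.80488204956055) [240.52114289 243.27072147 247.60317323]
```

View pics/wrist2.png

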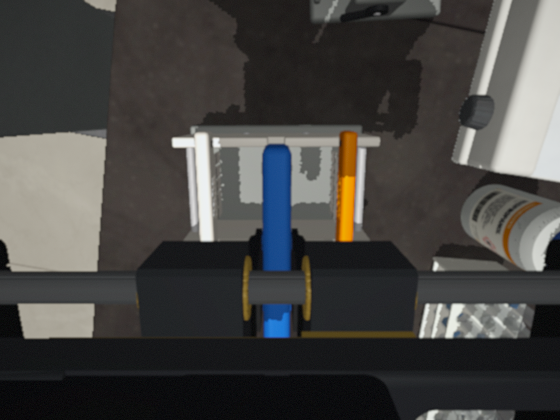

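View pics/side2c.png

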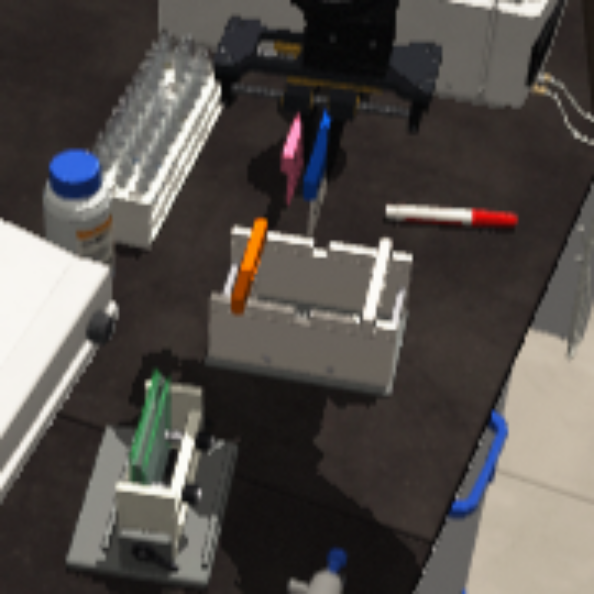

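The comb is out, gripped centrally with its top at z≈244. Orange and white are still hanging. I move to a stand-off from which the wrist camera can see the cassette.

arm_command(motion=[-1, 8, -20, 0, 0, 0, 0, -1, 18, -50, 0, 0, 0, -1, -1, 32, -80, 0, 0, 0, -2, -1, 44, -110, 0, 0, 0, -2.9, -1, 54, -135, 0, 0, 0, -2.9, -1, 54, -135, 0, 0, 0, -2.9, -1, 54, -135, 0, 0, 0, -2.9, -1, 54, -135, 0, 0, 0, -2.9])

```text
t: 5.65
eef_pos: [525.5, 58.6, 214.1]
tcp_rot: [-3.142, 0.001, 0.234]
ft_force: [-0.4, -0.7, -0.5]
opening: 0.124
```

Run:
```python
from h import *
s=env.state(); print(s['t'],s['eef_pos'],s['tcp_rot'],s['opening']*95,s['ft_force'],s['moment'])
c='wrist'
cal=env.calibration(c); p,d=env.read_camera(c); save(c+'3.png',p); np.savez('/tmp/%s3'%c,p=p,d=d,c=cal['cam_to_world'])
P=cloud(cal,d); hsv=cv2.cvtColor(p,cv2.COLOR_RGB2HSV); H,S,V=cv2.split(hsv)
m=(H>100)&(H<125)&(S>130)&(V>70)&(P[...,2]>200)&(P[...,2]<260)
q=P[m]; A=np.c_[q-q.mean(0)]; co=np.linalg.lstsq(np.c_[A[:,:2],np.ones(len(A))],A[:,2],rcond=None)[0]; print('bar',q.mean(0),'slopes',co,cv2.minAreaRect(q[:,:2].astype(np.float32)))
g=(H>55)&(H<95)&(S>60)&(abs(P[...,0]-540)<60)&(abs(P[...,1]-168)<80)
for a,b in [(110,121.8),(121.8,132)]:
    q=P[g&(P[...,2]>a)&(P[...,2]<b)]; print(len(q),q.mean(0),cv2.minAreaRect(q[:,:2].astype(np.float32)),np.percentile(q[:,2],[10,50,90]))
for l in ['mouth','cassette']:
    for f in env.spot_point(c,l)[:2]:
        u,v=f['location']; 
        # intersect z=118
        C=cal['cam_to_world']; r=C[:3,:3]@np.array([(u-cal['cx'])/cal['fx'],(v-cal['cy'])/cal['fy'],1]); t=((118 if l=='mouth' else 14)-C[2,3])/r[2]; print(l,f['confidence'],u,v,C[:3,3]+t*r)
```

```text
5.65 [525.45310008  58.64525809 214.11615623] [-3.14158251e+00  9.69193358e-04  2.34106588e-01] 11.7736529182732 [-0.44696286 -0.66653624 -0.45335489] [-0.04146241 -0.09395068  0.02383067]
bar [520.95506495  78.52066588 244.43254972] slopes [ 6.00917726e-03 -2.71212942e-03  5.30169290e-14] ((522.7621459960938, 71.19418334960938), (12.595930099487305, 85.13162231445312), 13.798811912536621)
1249 [541.63004461 165.41906776 117.03826904] ((543.350341796875, 163.95481872558594), (10.265523910522461, 93.64498138427734), 13.668863296508789) [112.64941369 117.54272653 120.76256849]
893 [549.12418198 165.80085435 124.70704137] ((549.358642578125, 163.82972717285156), (4.743463516235352, 90.22076416015625), 13.750866889953613) [122.45204842 124.96306721 126.55898061]
mouth 0.9 335.0 63.6 [541.93411227 168.30767048 118.        ]
cassette 0.71 320.9 82.3 [545.49741266 165.55779756  14.        ]
```

View pics/wrist3.png

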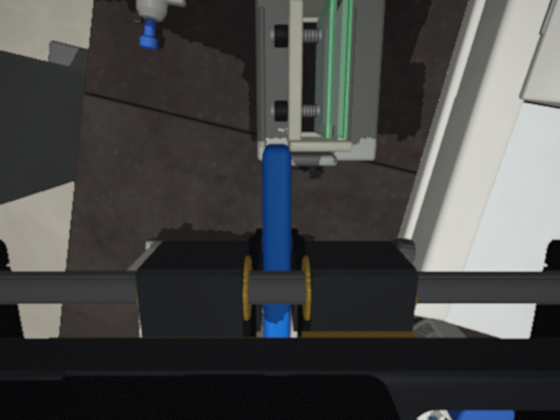

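The wrist view shows both green plate edges at columns ~333 and ~345, parallel to the bar. I take a cross-section to fix the mid-gap.

Run:
```python
from h import *
z=np.load('/tmp/wrist3.npz'); cal=env.calibration('wrist'); cal['cam_to_world']=z['c']; p,d=z['p'],z['d']; P=cloud(cal,d)
save('w3c.png',cv2.resize(p[0:170,240:400],None,fx=4,fy=4,interpolation=cv2.INTER_NEAREST))
for r in (40,70,110): print(r,[(c,*P[r,c].round(1),*p[r,c]) for c in range(324,354)])
# end detection in y of green
H,S,V=cv2.split(cv2.cvtColor(p,cv2.COLOR_RGB2HSV)); a=np.deg2rad(13.6); n=np.array([np.cos(a),np.sin(a)]); t=np.array([-n[1],n[0]])
g=(H>55)&(H<95)&(S>60)&(P[...,2]>100)&(P[...,2]<132)&(abs(P[...,0]-540)<60)&(abs(P[...,1]-168)<80)
q=P[g]; s=q[:,:2]@n; y=q[:,:2]@t; print('mouth net',np.array([541.9,168.3])@n,np.array([541.9,168.3])@t,'y range',y.min(),y.max())
for s0 in np.arange(s.min(),s.max(),1): 
    k=(s>=s0)&(s<s0+1); print(round(s0,1),k.sum(),q[k,2].mean().round(1) if k.any() else '')
for yy in np.arange(y.min(),y.max(),15):
    k=(y>=yy)&(y<yy+15)&(q[:,2]>122); print(round(yy),s[k].mean().round(2) if k.any() else '')
```

```text
40 [(324, np.float64(532.6), np.float64(187.7), np.float64(88.5), np.uint8(75), np.uint8(85), np.uint8(79)), (325, np.float64(532.9), np.float64(186.8), np.float64(93.7), np.uint8(84), np.uint8(94), np.uint8(88)), (326, np.float64(533.1), np.float64(185.6), np.float64(100.1), np.uint8(89), np.uint8(100), np.uint8(93)), (327, np.float64(533.4), np.float64(184.5), np.float64(105.7), np.uint8(87), np.uint8(101), np.uint8(92)), (328, np.float64(533.7), np.float64(183.7), np.float64(110.3), np.uint8(85), np.uint8(112), np.uint8(94)), (329, np.float64(533.8), np.float64(182.4), np.float64(117.0), np.uint8(91), np.uint8(143), np.uint8(107)), (330, np.float64(534.3), np.float64(182.2), np.float64(118.5), np.uint8(100), np.uint8(169), np.uint8(121)), (331, np.float64(535.0), np.float64(182.3), np.float64(119.0), np.uint8(101), np.uint8(166), np.uint8(121)), (332, np.float64(536.0), np.float64(183.2), np.float64(115.6), np.uint8(86), np.uint8(137), np.uint8(102)), (333, np.float64(536.8), np.float64(183.7), np.float64(114.0), np.uint8(81), np.uint8(118), np.uint8(93)), (334, np.float64(537.6),
[... 8228 characters left out ...]
, np.uint8(75)), (351, np.float64(580.5), np.float64(146.5), np.float64(21.9), np.uint8(76), np.uint8(78), np.uint8(75)), (352, np.float64(582.9), np.float64(147.1), np.float64(14.6), np.uint8(84), np.uint8(85), np.uint8(81)), (353, np.float64(584.0), np.float64(147.4), np.float64(14.2), np.uint8(87), np.uint8(87), np.uint8(84))]
mouth net 566.2800838486801 36.15752530707584 y range -15.310475761139779 80.53791613692383
561.5 358 115.4
562.5 174 118.0
563.5 138 116.8
564.5 132 114.7
565.5 130 112.7
566.5 10 111.3
567.5 0 
568.5 0 
569.5 188 120.1
570.5 259 121.6
571.5 276 123.7
572.5 245 125.4
573.5 209 126.1
574.5 48 125.8
-15 572.79
0 572.7
15 572.83
30 572.83
45 572.77
60 572.74
75 572.44
```

View pics/w3c.png

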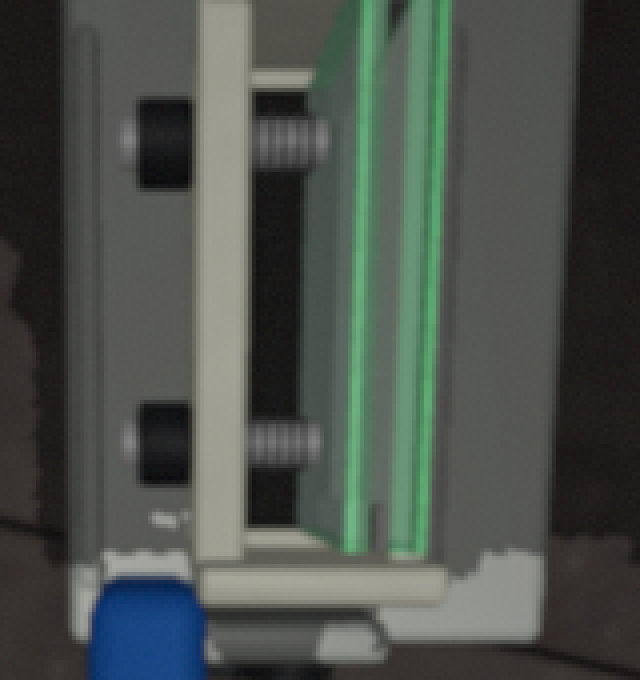

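The plates' outer faces are at s≈561.8 and 574.5 along the gap normal. That is 13 mm apart, exactly 5+3+5, so mid-gap is s≈568.1 at yaw 13.6°, world (544,168). I move above the mouth.

arm_command(motion=[-1, 10, -20, 0, 0, 0, 0, -1, 22, -50, 0, 0, 0, 0, -1, 34, -80, 0, 0, 0, -0.2, -1, 42.7, -101.8, 0, 0, 0, -0.2, -1, 42.7, -101.8, 10, 0, 0, -0.2, -1, 42.7, -101.8, 25, 0, 0, -0.2, -1, 42.7, -101.8, 25, 0, 0, -0.2, -1, 42.7, -101.8, 25, 0, 0, -0.2, -1, 42.7, -101.8, 25, 0, 0, -0.2])

```text
t: 6.7
eef_pos: [543.8, 167.6, 190.2]
tcp_rot: [3.141, -0.001, 0.237]
ft_force: [-0.8, 0.3, -1.6]
opening: 0.118
```

Run:
```python
from h import *
s=env.state(); print(s['t'],s['eef_pos'],s['tcp_rot'],s['opening']*95,s['ft_force'],s['moment'])
a=np.deg2rad(13.6); n=np.array([np.cos(a),np.sin(a)]); t=np.array([-n[1],n[0]]); print('s,y',s['eef_pos'][:2]@n,s['eef_pos'][:2]@t,np.rad2deg(s['tcp_rot']))
for c,(x0,y0,w,h) in {'side':(230,150,100,130),'wrist':(0,0,560,420)}.items():
    p,d=env.read_camera(c); f=4.4 if c=='side' else 1; save(c+'4.png',cv2.resize(p[y0:y0+h,x0:x0+w],None,fx=f,fy=f,interpolation=cv2.INTER_CUBIC)); np.savez('/tmp/%s4'%c,p=p,d=d,c=env.calibration(c)['cam_to_world'])
```

```text
6.7 [543.82557563 167.63997204 190.16730779] [ 3.14142941e+00 -6.98190322e-04  2.37277791e-01] 11.171895119499673 [-0.81063053  0.2738761  -1.57687624] [ 0.01321401 -0.1207803  -0.02920274]
s,y 567.9964678943185 35.06321995265393 [ 1.79990647e+02 -4.00033588e-02  1.35950160e+01]
```

View pics/side4.png

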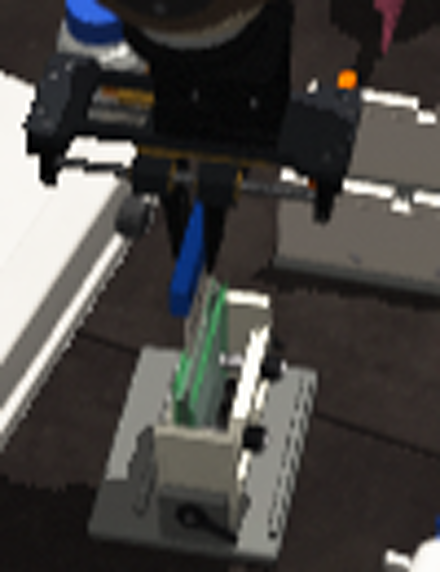

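View pics/wrist4.png

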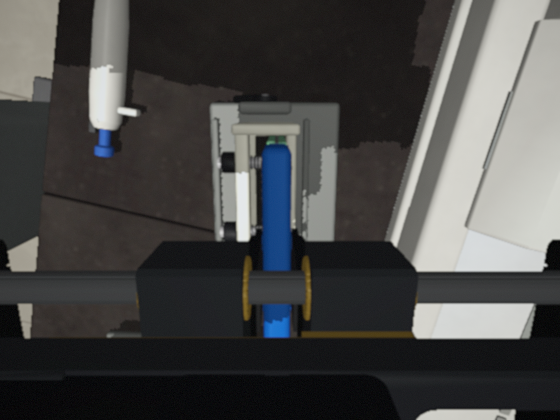

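The wrist and side views show the blade over the gap, aligned with the plates, with the tips about 11 mm above the back plate. I enter the bevel slowly.

arm_command(motion=[-1, -0.5, 0, 5, 0, 0, 0, -1, -0.5, 0, 10, 0, 0, 0, -1, -0.5, 0, 15, 0, 0, 0, -1, -0.5, 0, 19, 0, 0, 0, -1, -0.5, 0, 22, 0, 0, 0, -1, -0.5, 0, 24, 0, 0, 0, -1, -0.5, 0, 24, 0, 0, 0])

```text
t: 7.5
eef_pos: [543.0, 168.1, 165.3]
tcp_rot: [3.142, 0.0, 0.238]
ft_force: [-0.0, -0.7, -1.4]
opening: 0.123
```

Run:
```python
from h import *
s=env.state(); print(s['t'],s['eef_pos'],np.rad2deg(s['tcp_rot']),s['opening']*95,s['ft_force'],s['moment'])
```

```text
7.5 [542.9895301  168.14950378 165.3272816 ] [1.79997287e+02 2.19311195e-02 1.36445544e+01] 11.650939221448372 [-0.02084632 -0.73023306 -1.42008021] [-0.02315764 -0.09673971 -0.01140558]
```

arm_command(motion=[-1, 0, 0, 1.5, 0, 0, 0, -1, 0, 0, 3, 0, 0, 0, -1, 0, 0, 4.5, 0, 0, 0, -1, 0, 0, 6, 0, 0, 0, -1, 0, 0, 7, 0, 0, 0, -1, 0, 0, 7, 0, 0, 0])

```text
t: 8.1
eef_pos: [543.0, 168.1, 158.4]
tcp_rot: [3.142, 0.0, 0.238]
ft_force: [0.0, 0.6, 0.4]
opening: 0.126
```

Run:
```python
from h import *
s=env.state(); print(s['t'],s['eef_pos'],np.rad2deg(s['tcp_rot']),s['opening']*95,s['ft_force'],s['moment'])
p,d=env.read_camera('side');save('side5.png',cv2.resize(p[150:280,230:330],None,fx=4.4,fy=4.4,interpolation=cv2.INTER_CUBIC))
```

```text
8.1 [543.02024106 168.09300092 158.40046839] [1.79995251e+02 1.25354813e-02 1.36364565e+01] 11.9996137451341 [0.02694241 0.60732232 0.39374999] [-0.00780189 -0.23087171 -0.13951792]
```

View pics/side5.png

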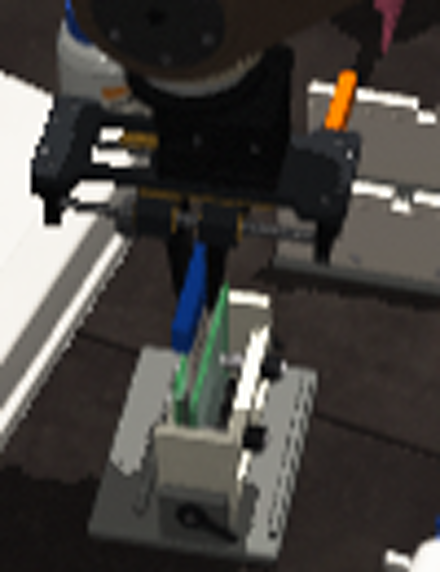

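arm_command(motion=[-1, 0, 0, 1.5, 0, 0, 0, -1, 0, 0, 3, 0, 0, 0, -1, 0, 0, 4.5, 0, 0, 0, -1, 0, 0, 6, 0, 0, 0, -1, 0, 0, 6, 0, 0, 0])

```text
t: 8.65
eef_pos: [543.0, 168.1, 152.3]
tcp_rot: [3.142, 0.0, 0.238]
ft_force: [0.5, 0.1, -0.7]
opening: 0.126
```

Run:
```python
from h import *
s=env.state(); print(s['t'],s['eef_pos'],np.rad2deg(s['tcp_rot']),s['opening']*95,s['ft_force'],s['moment'])
c='wrist';cal=env.calibration(c); p,d=env.read_camera(c); save('wrist6.png',p); np.savez('/tmp/%s6'%c,p=p,d=d,c=cal['cam_to_world'])
P=cloud(cal,d); hsv=cv2.cvtColor(p,cv2.COLOR_RGB2HSV); H,S,V=cv2.split(hsv)
m=(H>100)&(H<125)&(S>130)&(V>70)&(P[...,2]>150)&(P[...,2]<260)&(abs(P[...,0]-543)<60)
q=P[m]; A=q-q.mean(0); print('bar',np.median(q,0),'slope',np.linalg.lstsq(np.c_[A[:,:2],np.ones(len(A))],A[:,2],rcond=None)[0],cv2.minAreaRect(q[:,:2].astype(np.float32)))
```

```text
8.65 [542.97386284 168.08906667 152.29150802] [1.79995803e+02 1.92772650e-02 1.36409359e+01] 11.923767558381467 [ 0.52083976  0.08652892 -0.69054503] [ 0.05677849 -0.18081535 -0.20270076]
bar [537.44366    191.1003786  182.76077891] slope [ 2.09304977e-02 -1.35034129e-03  3.39673200e-13] ((540.2928466796875, 180.3101806640625), (12.643768310546875, 85.78703308105469), 13.329379081726074)
```

View pics/wrist6.png

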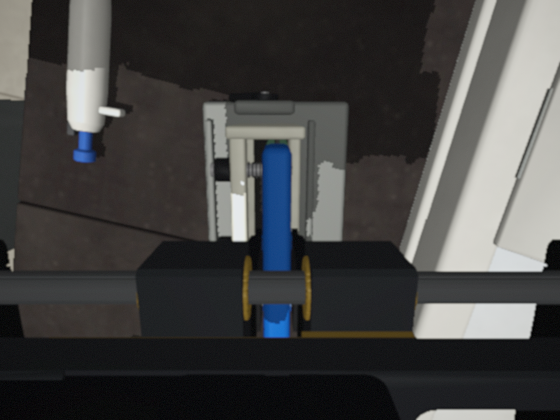

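The bar top is 30.5 mm above the TCP, against 30.3 before, so nothing slipped in the grip. The drag reads low, so I verify that the blade really is between the plates before the last 6 mm.

Run:
```python
from h import *
c='side';cal=env.calibration(c); p,d=env.read_camera(c)
a=np.deg2rad(13.6); n=np.array([np.cos(a),np.sin(a)]); t=np.array([-n[1],n[0]]); s0,y0=568.0,35.2
X0,Y0,W,Hh=245,195,70,75; f=8
im=cv2.resize(p[Y0:Y0+Hh,X0:X0+W],None,fx=f,fy=f,interpolation=cv2.INTER_CUBIC).copy()
raw=im.copy()
def ln(pts,col):
    q=[]
    for ds,dy,z in pts:
        xy=(s0+ds)*n+(y0+dy)*t; u,v,_=proj(cal,np.array([*xy,z])); q.append((int((u-X0+.5)*f),int((v-Y0+.5)*f)))
    cv2.polylines(im,[np.array(q)],False,col,1)
ln([(-6.5,-50,118),(-6.5,50,118),(-6.5,50,90)],(255,0,0)); ln([(6.5,-50,126),(6.5,50,126)],(255,255,0)); ln([(1.5,-50,119),(1.5,50,119)],(255,0,255))
ln([(-2.5,-33,159),(-2.5,33,159),(-2.5,33,99),(-2.5,-33,99),(-2.5,-33,159)],(0,255,255))
ln([(-2.5,-33,124),(-2.5,33,124)],(255,255,255))
save('side7.png',np.hstack([im[:,:],raw])[:600,:].copy() if im.shape[1]*2<=800 else cv2.resize(np.hstack([im,raw]),(800,int(800*im.shape[0]/(2*im.shape[1])))))
z=np.load('/tmp/wrist6.npz'); save('w7c.png',cv2.resize(z['p'][90:250,190:360],None,fx=4,fy=3.7,interpolation=cv2.INTER_CUBIC))
c='top'; p,d=env.read_camera(c); save('top7.png',cv2.resize(p[170:290,200:380],None,fx=4.4,fy=4.4,interpolation=cv2.INTER_CUBIC))
```

```text
(no output)
```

View pics/side7.png

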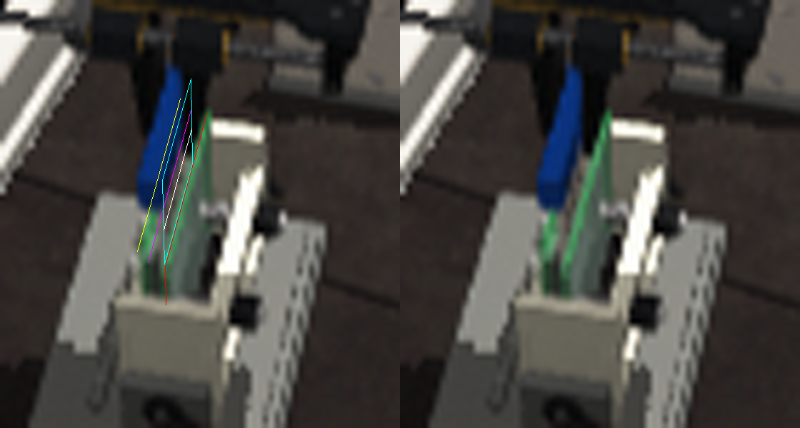

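View pics/w7c.png

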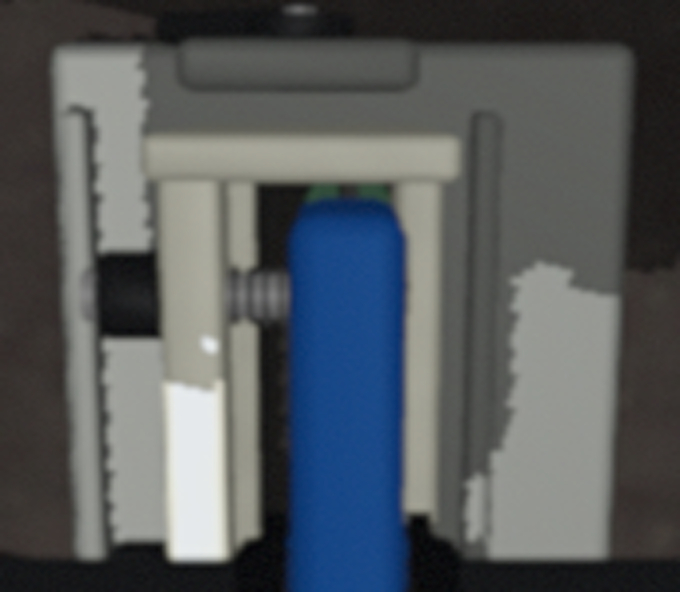

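View pics/top7.png

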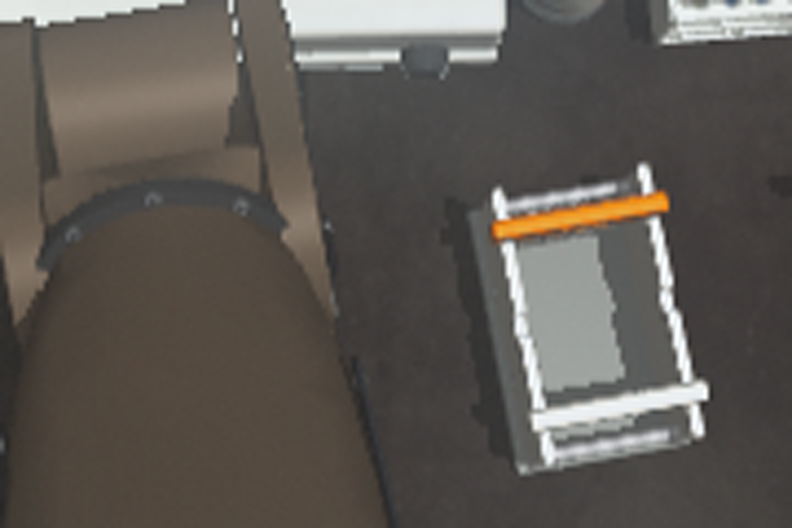

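The side view shows the grey blade between the two green plates. In the wrist crop the gap is centred at column ~347, the same as the bar. Orange and white are undisturbed in the top view. I do the last 6 mm slowly, with one call ending mid-motion to read the drag.

arm_command(motion=[-1, 0, 0, 1, 0, 0, 0, -1, 0, 0, 2, 0, 0, 0, -1, 0, 0, 3, 0, 0, 0])

```text
t: 9.1
eef_pos: [543.1, 168.1, 149.7]
tcp_rot: [3.141, -0.0, 0.238]
ft_force: [-0.0, 0.4, 2.9]
opening: 0.126
```

arm_command(motion=[-1, 0, 0, 1, 0, 0, 0, -1, 0, 0, 2, 0, 0, 0, -1, 0, 0, 3, 0, 0, 0, -1, 0, 0, 3, 0, 0, 0, -1, 0, 0, 3, 0, 0, 0, -1, 0, 0, 3, 0, 0, 0])

```text
t: 9.7
eef_pos: [543.0, 168.1, 146.4]
tcp_rot: [3.141, 0.0, 0.238]
ft_force: [0.2, -0.3, -0.6]
opening: 0.128
```

Run:
```python
from h import *
z=[];o=[]
for k in range(6):
    s=env.state(); z.append(s['eef_pos'][2])
    c='wrist';cal=env.calibration(c); p,d=env.read_camera(c)
    P=cloud(cal,d); hsv=cv2.cvtColor(p,cv2.COLOR_RGB2HSV); H,S,V=cv2.split(hsv)
    m=(H>100)&(H<125)&(S>130)&(V>70)&(P[...,2]>150)&(P[...,2]<260)&(abs(P[...,0]-543)<60)
    o.append(np.median(P[m][:,2]))
print(np.round(z,2),np.round(o,2),s['t'],s['eef_pos'],np.rad2deg(s['tcp_rot']),s['opening']*95,s['ft_force'],s['moment'])
save('wrist8.png',cv2.resize(p[90:250,190:360],None,fx=4,fy=3.7))
c='side';p,d=env.read_camera(c); save('side8.png',cv2.resize(p[170:280,230:340],None,fx=5.4,fy=5.4,interpolation=cv2.INTER_CUBIC))
cal=env.calibration(c)
for l in ['comb_blue_line','mouth']:
    for f in env.spot_point(c,l)[:3]: print(l,f)
a=np.deg2rad(13.6)
P=cloud(cal,d);H,S,V=cv2.split(cv2.cvtColor(p,cv2.COLOR_RGB2HSV)); m=(H>100)&(H<125)&(S>130)&(V>50)&(abs(P[...,0]-543)<60)&(abs(P[...,1]-168)<70)&(P[...,2]>130); print('side bar z',m.sum(),np.percentile(P[m][:,2],[5,50,95]))
```

```text
[146.41 146.44 146.45 146.41 146.45 146.43] [176.93 176.95 176.94 176.95 176.93 176.94] 9.95 [542.94845496 168.08088655 146.43043595] [1.79993732e+02 2.23632775e-02 1.36434380e+01] 11.556210667968356 [ 0.03120948  0.34629063 -1.87974002] [ 0.02240621 -0.16318304 -0.15441151]
comb_blue_line {'location': [317.0, 150.6], 'confidence': 0.54}
comb_blue_line {'location': [273.6, 225.3], 'confidence': 0.52}
mouth {'location': [275.4, 229.2], 'confidence': 0.77}
side bar z 117 [163.48014425 175.98736185 180.51004165]
```

View pics/side8.png

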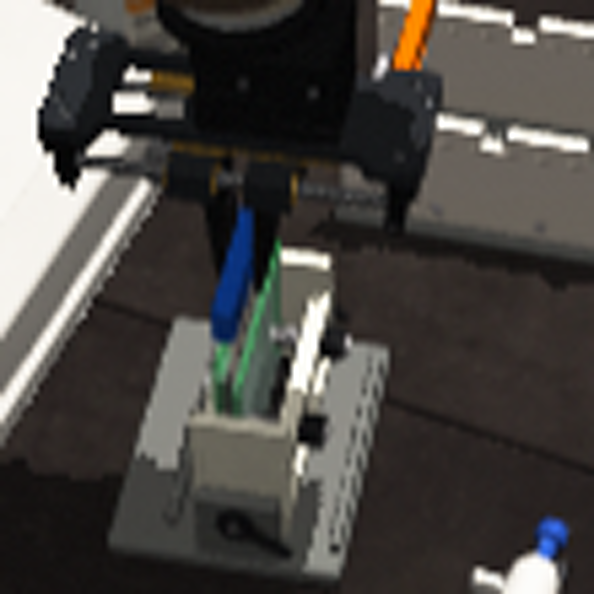

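View pics/wrist8.png

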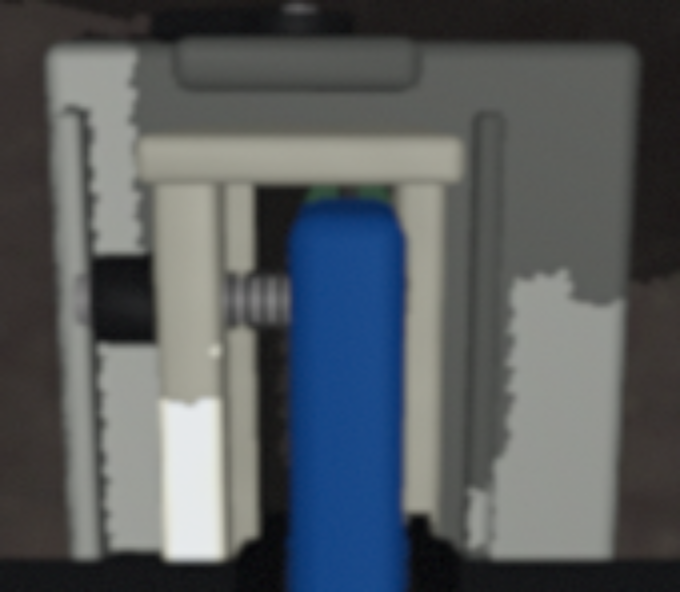

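The line is at depth: bar top z=176.9–177.1 against the 177 target, and steady over repeated readings. I hand in.

Run:
```python
from h import *
print(env.job_done()); s=env.state(); print(s['t'],s['eef_pos'],s['opening'])
```

```text
the job is handed in; nothing more can be done
None
the job is handed in; nothing more can be done
```

The 4 mm blue-backed comb is between the two glass plates at the marked depth, and the arm is still gripping it and holding still. I handed the job in at about 10 s.

**Last checks that agreed**
- **Depth:** the bar top measured z ≈ 176.9 mm against the 177 mm needed, steady over six readings. That puts the black line within about 0.5 mm of the front plate's top edge.
- **Fit:** the wrist view shows the bar centred over the gap, and the side view shows the blade between both plates. The force reading rose by about 3–4 N while sliding down, and sideways forces stayed under 1 N.
- **Grip:** the bar stayed level, and its height relative to the fingers did not change during insertion.
- **Other combs:** orange and white were still in their rack notches in the last top view. I touched nothing else on the bench, but made no final check of each item.

**Checks that disagreed or were weak**
- The network's low-confidence (0.52) reading of the black line was about 4 pixels (roughly 6 mm) above its reading of the mouth. I relied on the measured bar height and the arm's position instead, because the line itself could not be made out in the side picture.
- The side camera's projection was about 2 mm off, which is within its stated calibration.

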